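# Clip the earth clamp onto the piece to be welded

### The arm

A 6-joint arm with a two-finger parallel gripper is mounted at the origin on the work surface. World frame = base frame: x ahead of the robot, y to its left, z up, the work surface at z = 0. Lengths are in m, angles in degrees, forces in N, time in s.
With the tool pointing down it reaches from about 0.15 to 0.775 m from the base axis. Payload 6.1 kg.
Tool frame: the origin (TCP) lies midway between the tips of the shut fingers; the grasp point (between the pads) lies arm.pinch_z behind it (arm.pinch_z is the distance from the TCP to the grasp point, in m); z points along the fingers, y is the line along which they close (so a half turn about z gives the same grasp; the last joint's range is limited). The gripper opens to 85 mm and grips with 20 to 120 N. Pads are 22 mm wide; open, the fingers measure 114 mm over their backs; the gripper's body (76 mm by 85 mm) begins 54 mm behind the grasp point. The pads swing forward as they close: fully open they stand 13 mm farther back than shut.
Start: joints at [-66.52, 7.208, -2.269, 80.523, 0, 90], TCP at [0.209, -0.482, 0.231] pointing down, gripper open.
Joint ranges: [-155.77, 155.77], [-54.66, 111.73], [-72.52, 77.12], [-102.08, 115.82], [-83.92, 84.16], [-180, 180]. Speed limits (degrees/s): [136.94, 136.94, 172.46, 180, 180, 180].

### API

Orientations are given as a 3x3 rotation matrix whose columns are the frame's x, y, z axes.
In Python, from workcell import arm gives the robot as it stands.
- The arm moves only by the tool play_rows, never from a script. Its argument "plan" is a list of rows, each a list of 3 entries, a list of its own where there are three numbers: the turn, a rotation vector about the world's x, y, z in degrees, then the shift along the world's x, y, z in m, then the closure in counts, from 0 (fully open) to 255 (shut). A call has 1 to 20 rows; each row is the pose to reach, as a shift and turn from the pose commanded when the call began; what a row does not reach only later rows make up. A row lasts 1/10 s, in which the tool goes at most 50 mm and 8.59 degrees, less where a joint would pass 70% of its speed; a pose out of reach is approached as far as the arm can. A call with a gripper value outside its range is refused whole. The fingers move at their own pace and stop on an object; "grip_force" is the grip in N (left out, the last holds). Time passes only in rows, so rows that repeat a pose let the fingers close. It gives the time, the measured TCP pose, the force, the opening and the grip force at its end, in the units of the state.
- arm.state(): the state, without advancing time (a new reading comes with each control period).
- arm.read_camera(name): name is "side" or "top"; returns (picture, depth): 400x640x3 uint8, red, green, blue; 400x640 float32, m along the optical axis (not along the pixel's ray), 0 where there is no reading.
- arm.get_calibration(name): a dict with "fov_y" (degrees; the focal length in pixels is half the picture's height over the tangent of half this angle, whatever the lens; pixels are square), "cx", "cy" (the principal point, pixels), "rvec" (rotation vector, rad) and "tvec" (3), from world to camera coordinates, as OpenCV has them. Camera axes: x right, y down, z forward; pixel columns grow to the right and rows downward; lengths in m; the calibration is good to about 2 mm. A picture is of the moment at which its call begins. get_calibration takes no time and is no camera call.
- arm.finish_job(): hands the job in; it is judged then, once.
The state is a dict: "t": time; "joint_positions": joint angles; "joint_vel": joint speeds; "joint_efforts": joint torques, N m; "position": TCP position; "orientation": TCP orientation; "contact_force": force on the tool from outside, world axes, zero at the start; "torque": the same for the moment, N m; "grip_width": finger opening in m; "gripper_force": force on a finger pad.
Only numpy, scipy, OpenCV 4.12 (cv2) and the standard library are available. Lean on these libraries where they do the work, as an engineer would, in place of code of your own. Each camera call takes 0.05 s, during which the arm holds its last target. There are 200 camera calls.

### The job

Two sprung clips sit on the upright storage bar. Take the larger one, the earth clamp with the round stud on its pivot, by squeezing its handles so that its jaws open, and clip it upright over the top edge of the flange of the welding workpiece, near the middle of the flange, with the jaws well down over the edge. Let go so that the jaws close on the flange and hold by themselves; leave the small clip where it is.

Things in the scene. Friction and masses are not known exactly. Their poses are not given: they have to be found in the camera images.
- clamp_grip (a point): Earth clamp, the larger clip (145 mm tall, 26 wide, brass stud on the pivot), upright, jaws down. Point: midway between its black handles, 124 mm above the jaw tips, 22 below the handle tops. z up; y along the pivot; x: the way handles and jaws open and close. Handles over their outsides here: 57 mm closed (64 at the top), 31 mm and parallel when squeezed to the stop. 0.2 kg.
- clamp_jaw (a joint): Opening of the earth clamp, angle of one jaw in rad (the other mirrors it): 0 closed on an 8 mm plate, as at the start; 0.20 squeezed to the stop, jaw tips 33 mm apart; -0.065 shut on nothing. A spring closes it: 8 N on each handle starts to open it, 11 N holds it fully open; a grip of 20 to 60 N carries it. The throat is free for 45 mm above the jaw tips.
- bar_top (a point): Middle of the top edge of the storage bar on which both clips are closed: upright steel flat, 8 mm thick, 300 mm long, top edge 80 mm above the table, on a fixed foot 90 mm wide. y along the bar, x across it, z up; the clips share these axes at the start, each with 12 to 27 mm of the bar between its jaws.
- flange_top (a point): Middle of the top edge of the workpiece's upright flange, 80 mm above the table. Workpiece: fixed steel base plate 120 x 180 x 10 mm with an upright flange 8 mm thick and 160 mm long, two gussets and a pipe stub beside it, all under 35 mm high. y along the flange, x across it, z up. The clamp fits either way round.
- small_grip (a point): Small clip, a bystander: same form at two thirds of the size (94 mm tall, 20 mm wide), no stud, on the same storage bar at least 120 mm from the earth clamp. Point: midway between its handles, 81 mm above its jaw tips. Its handle tops, 13 mm above this point, stand in the way of a clamp carried low over the bar.
Mind the look-alikes: they are no part of the job. What is shaped like the part that bears flange_top but purple is not meant. Leave any blue look-alike of the part that bears clamp_grip alone.

How it is judged:
By the outcome, as a careful person would: the job done as asked, in the order asked, and still so for the second after the job is handed in, with the robot touching nothing.
It also fails if it takes over 40 s, if anything falls off the work surface, if the arm or the gripper's body presses on something with over 40 N, if the wrist force passes 120 N, or if a joint passes its speed limit or range.

## Working session

There is one attempt and no reset: what is moved stays moved. The work goes in short steps, Python scripts to look and compute and a tool call to move; the robot and the scene stay as the last step left them, time stands still between calls to the robot, and variables do not carry over. Pictures are saved under pics/ and viewed, at most 10 in all, crops included, and the job is handed in when it is done.

Besides the shell and the picture viewer there is one more tool, called after "Emit:" as a command line: name --argument value ..., lists and objects as JSON in quotes. play_rows: Moves the arm, as the interface text tells. Its arguments: {"type":"object","properties":{"plan":{"type":"array"},"grip_force":{"type":"number"}},"required":["plan"]}

```bash
mkdir -p pics; cat > h.py <<'E'
import numpy as np, cv2
from workcell import arm
def cam(n):
    c=arm.get_calibration(n); p,d=arm.read_camera(n)
    f=200/np.tan(np.radians(c["fov_y"])/2)
    R=cv2.Rodrigues(np.array(c["rvec"],float))[0]; t=np.array(c["tvec"],float).ravel()
    v,u=np.mgrid[:400,:640]
    P=np.stack([(u-c["cx"])/f*d,(v-c["cy"])/f*d,d],-1)
    W=(P-t)@R; W[d==0]=np.nan
    return p,d,W
E
python3 - <<'E'
from h import *
print(arm.state(), arm.pinch_z)
for n in("top","side"):
    c=arm.get_calibration(n);print(c)
    p,d,W=cam(n); cv2.imwrite(f"pics/{n}0.png",p[:,:,::-1]); np.savez(f"{n}0.npz",p=p,W=W)
E
```

```text
{'t': 0.0, 'joint_positions': array([-6.65210416e+01,  7.24192358e+00, -2.32697698e+00,  8.05236211e+01,
       -4.65738106e-04,  9.00010674e+01]), 'joint_vel': array([ 0.0529182 , -0.09082401, -0.04725574, -0.0633518 ,  0.03451604,
        0.00598899]), 'joint_efforts': array([ 1.07864387e-03, -4.35910249e+01,  3.52926779e+01,  1.70754717e-02,
       -9.36262950e-05,  6.98075709e-06]), 'position': array([ 0.20900079, -0.48115808,  0.23051792]), 'orientation': array([[ 9.17213868e-01,  3.98394649e-01, -6.50814326e-04],
       [ 3.98395180e-01, -9.17212678e-01,  1.47787230e-03],
       [-8.15873606e-06, -1.61480626e-03, -9.99998696e-01]]), 'contact_force': array([-0.00788721, -0.50181842,  0.36649494]), 'torque': array([ 0.02920861, -0.0039106 ,  0.06395525]), 'gripper_force': 0.0, 'grip_width': 0.08551686597031093} 0.0187
{'fov_y': 49.11214944507572, 'cx': 312.7383449934184, 'cy': 204.55845979414252, 'rvec': array([ 2.10265022, -2.16229602,  0.18760777]), 'tvec': array([0.00148536, 0.57881814, 1.26321597])}
{'fov_y': 52.46414345377401, 'cx': 319.45538089686204, 'cy': 208.9765653886869, 'rvec': array([ 0.63145643, -2.46082669,  1.38878755]), 'tvec': array([0.46720836, 0.27114154, 0.9958702 ])}
```

View pics/top0.png

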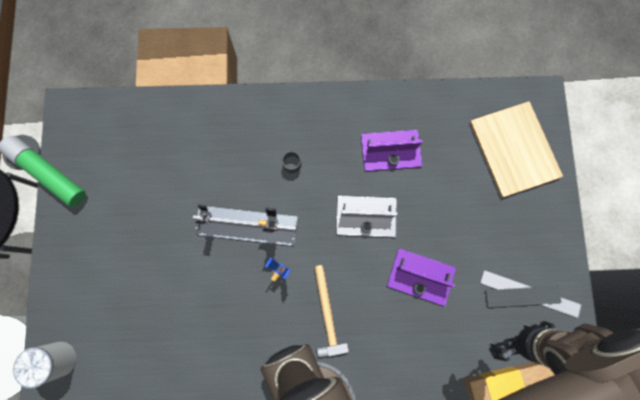

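View pics/side0.png

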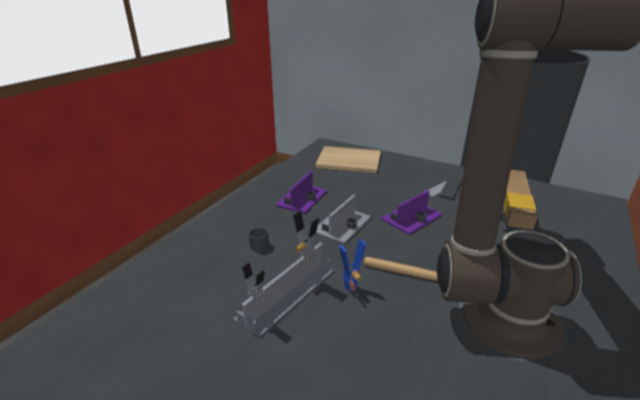

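The pictures show the storage bar at top px (195–297, 208–243). The two clips on it are at top (203,213), with no stud, and top (271,217), side (305,230), with a brass stud and larger. The blue look-alike stands free at top (277,270). The workpieces are grey at (367,215) and purple at (392,150) and (422,277). The clip with the stud and the grey workpiece fit the description. I'll confirm both in a crop and measure.

```bash
python3 - <<'E'
from h import *
a=np.load("top0.npz");b=np.load("side0.npz")
A=cv2.resize(a['p'][190:250,190:410],None,fx=3.6,fy=3.6,interpolation=2)
B=cv2.resize(b['p'][160:335,225:400],None,fx=2.1,fy=2.1,interpolation=2)
C=np.zeros((A.shape[0]+B.shape[0],800,3),np.uint8);C[:A.shape[0],:A.shape[1]]=A[:,:800];C[A.shape[0]:,:B.shape[1]]=B
cv2.imwrite("pics/crop.png",C[:600,:,::-1])
for n,s in(("top",a),("side",b)):
    W=s['W'];z=W[...,2];p=s['p'].astype(int)
    m=(np.abs(z)<.004); print(n,"table z",np.nanmedian(z[abs(z)<.02]))
    def comp(lo,hi,box,k=4):
        M=((z>lo)&(z<hi)&(W[...,0]>box[0])&(W[...,0]<box[1])&(W[...,1]>box[2])&(W[...,1]<box[3])).astype(np.uint8)
        N,l,st,_=cv2.connectedComponentsWithStats(M)
        for i in range(1,N):
            if st[i,4]>=k:
                q=W[l==i];print(lo,hi,"px",st[i],"mean",q.mean(0).round(4),"min",q.min(0).round(3),"max",q.max(0).round(3),p[l==i].mean(0).astype(int))
    bx=(.3,.75,-.3,.35)
    comp(.12,.25,bx);print('--');comp(.07,.088,bx,6)
E
```

```text
top table z 0.0006219842351479213
0.12 0.25 px [198 205  10   7  53] mean [0.5615 0.2919 0.1447] min [0.556 0.281 0.122] max [0.568 0.304 0.162] [59 61 65]
0.12 0.25 px [258 208  19  25 272] mean [0.5208 0.1072 0.156 ] min [0.483 0.087 0.12 ] max [0.547 0.141 0.205] [96 93 86]
0.12 0.25 px [195 221  11   3  31] mean [0.5211 0.2963 0.1524] min [0.517 0.288 0.131] max [0.526 0.309 0.162] [59 61 65]
0.12 0.25 px [265 258  10  11  52] mean [0.4055 0.1091 0.1373] min [0.392 0.098 0.121] max [0.418 0.121 0.152] [ 49  83 165]
0.12 0.25 px [282 268   8  11  35] mean [0.3762 0.0644 0.1411] min [0.363 0.055 0.123] max [0.39  0.076 0.151] [ 60  99 194]
--
0.07 0.088 px [369 145  14   3  22] mean [ 0.7488 -0.2076  0.0767] min [ 0.746 -0.229  0.07 ] max [ 0.75  -0.189  0.082] [130  80 167]
0.07 0.088 px [342 210  55   6 179] mean [ 0.5456 -0.1788  0.0793] min [ 0.537 -0.258  0.07 ] max [ 0.555 -0.099  0.088] [212 215 221]
0.07 0.088 px [193 215   8   5  22] mean [0.5461 0.3253 0.0804] min [0.541 0.314 0.071] max [0.552 0.335 0.086] [194 199 206]
0.07 0.088 px [208 214  51  12 164] mean [0.5321 0.
[... 1071 characters left out ...]
.121] max [0.529 0.31  0.162] [34 36 38]
--
0.07 0.088 px [291 187   3   4   9] mean [ 0.7491 -0.1959  0.0784] min [ 0.748 -0.202  0.071] max [ 0.75  -0.188  0.085] [ 75  43 102]
0.07 0.088 px [329 194  27  25 140] mean [ 0.5457 -0.1741  0.0788] min [ 0.537 -0.261  0.07 ] max [ 0.555 -0.097  0.085] [104 106 112]
0.07 0.088 px [398 201  10   8  47] mean [ 0.3788 -0.2769  0.0782] min [ 0.369 -0.3    0.07 ] max [ 0.39  -0.26   0.085] [ 80  50 107]
0.07 0.088 px [242 242  80  67 558] mean [0.5292 0.2046 0.0787] min [0.501 0.038 0.07 ] max [0.559 0.337 0.088] [ 98 100 106]
0.07 0.088 px [343 258  18  19 116] mean [0.386  0.0876 0.0761] min [0.36  0.064 0.07 ] max [0.412 0.109 0.088] [ 58  69 103]
```

View pics/crop.png

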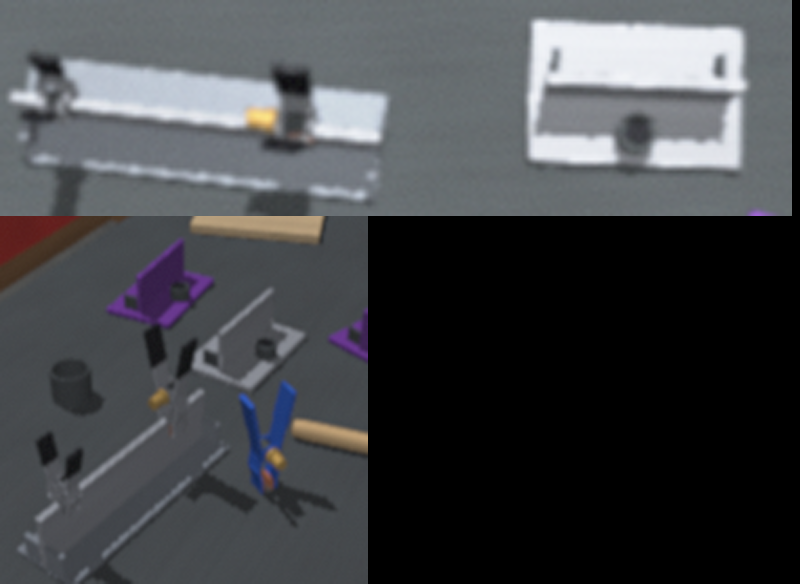

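```bash
python3 - <<'E'
from h import *
Ws={n:np.load(n+"0.npz") for n in("top","side")}
def sel(n,lo,hi,bx):
    s=Ws[n];W=s['W'].reshape(-1,3)
    m=(W[:,2]>lo)&(W[:,2]<hi)&(W[:,0]>bx[0])&(W[:,0]<bx[1])&(W[:,1]>bx[2])&(W[:,1]<bx[3])
    return W[m],s['p'].reshape(-1,3)[m].astype(int)
def line(q,name):
    for _ in range(5):
        c=np.polyfit(q[:,1],q[:,0],1);r=q[:,0]-np.polyval(c,q[:,1]);q=q[abs(r)<max(.006,2*r.std())] if _<4 else q
    th=np.degrees(np.arctan(c[0]));e=np.percentile(q[:,1],[0,1,99,100])
    print(name,"yaw(-)",-th,"x@mid",np.polyval(c,(e[0]+e[3])/2),"y",e,"std",r.std(),len(q))
    return c
for n in Ws:
    cf=line(sel(n,.074,.086,(.53,.565,-.27,-.09))[0],n+" flange")
    q,_=sel(n,.074,.084,(.49,.57,.03,.35)); 
    q=q[(abs(q[:,1]-.107)>.03)&(abs(q[:,1]-.295)>.02)]
    c=line(q,n+" bar"); u=np.array([c[0],1]);u/=np.hypot(*u); v=np.array([u[1],-u[0]]) # u bar y, v bar x
    q,p=sel(n,.15,.21,(.47,.56,.075,.15)); dark=p.max(1)<120
    bar0=np.array([np.polyval(c,.1),.1])
    uv=np.c_[(q[:,:2]-bar0)@v,(q[:,:2]-bar0)@u]
    for lo,hi in((.155,.175),(.175,.19),(.19,.21)):
      for sg in(-1,1):
        m=dark&(q[:,2]>lo)&(q[:,2]<hi)&(uv[:,0]*sg>0)
        if m.sum()>3: print(n,lo,sg,m.sum(),"x",np.percentile(uv[m,0],[2,50,98]).round(4),"y",np.percentile(uv[m,1],[2,50,98]).round(4),"zmax",q[m,2].max())
    m=(p[:,0]-p[:,2]>60);print("stud?",uv[m].mean(0),q[m].mean(0) if m.any() else 0, "u",u,"bar0",bar0)
    q,p=sel(n,.11,.15,(.47,.56,.075,.15)); m=(p[:,0]-p[:,2]>40);print("stud2",((q[m][:,:2]-bar0)@np.c_[v,u]).mean(0),q[m].mean(0),m.sum())
E
```

```text
top flange yaw(-) -3.9416809908378645 x@mid 0.5459093189672496 y [-0.25750453 -0.25672059 -0.0995111  -0.09941199] std 0.002532927525191301 158
top bar yaw(-) -7.99419611948844 x@mid 0.5273845433287536 y [0.04166304 0.04176712 0.33471294 0.33547034] std 0.002485833068087103 171
top 0.155 -1 8 x [-0.0211 -0.0198 -0.0181] y [-0.0094  0.0034  0.0165] zmax 0.17454533774890799
top 0.155 1 26 x [0.0177 0.0196 0.0226] y [-0.0092  0.0043  0.0157] zmax 0.17451536705745702
top 0.175 -1 6 x [-0.0262 -0.0235 -0.0219] y [-0.0095  0.0003  0.0057] zmax 0.18893757524898533
top 0.175 1 22 x [0.0215 0.0236 0.0262] y [-0.0092  0.0035  0.0173] zmax 0.18999355587959768
top 0.19 -1 30 x [-0.0321 -0.029  -0.0248] y [-0.0092  0.0052  0.017 ] zmax 0.20540289327228248
top 0.19 1 34 x [0.0244 0.0278 0.0325] y [-0.0097  0.0032  0.0168] zmax 0.20505225433899235
stud? [nan nan] 0 u [0.13907279 0.99028216] bar0 [0.51494646 0.1       ]
stud2 [-0.00036129  0.02949783] [0.51869103 0.12926142 0.12418331] 48
side flange yaw(-) -3.7380579370926394 x@mid 0.5454591179507076 y [-0.26069847 -0.25638979 -0.0977861  -0.096954
[... 259 characters left out ...]
798164703
side 0.155 1 68 x [0.0186 0.0218 0.0276] y [-0.0103  0.0069  0.0184] zmax 0.17491342091243475
side 0.175 -1 35 x [-0.0285 -0.0258 -0.0221] y [-0.0094  0.0084  0.0173] zmax 0.18975292654684658
side 0.175 1 45 x [0.023  0.0255 0.0309] y [-0.0102  0.0061  0.0177] zmax 0.18996221704063582
side 0.19 -1 40 x [-0.0307 -0.0283 -0.0245] y [-0.0102  0.0056  0.0173] zmax 0.20359410571643585
side 0.19 1 48 x [0.0253 0.0284 0.034 ] y [-0.0094  0.0034  0.0175] zmax 0.20345009995475774
stud? [nan nan] 0 u [0.14287638 0.98974054] bar0 [0.51375485 0.1       ]
stud2 [-0.00110627  0.03189131] [0.51721645 0.13172218 0.12353435] 48<stdin>:25: RuntimeWarning: Mean of empty slice.
  ret = um.true_divide(
```

The crop confirms the choice: the stud clip at (0.515, 0.104) has its grip point at z≈0.182 and yaw −8.1°. The grey flange's middle is at (0.5457, −0.178), with yaw −3.8°. The 57–64 mm handle width, the 80 mm edge and the 160 mm length all agree.

Emit:
play_rows --plan '[[[0,0,0],[0,0,0.05],0],[[0,0,0],[0,0,0.09],0],[[0,0,58.4],[0.306,0.586,0.09],0],[[0,0,58.4],[0.306,0.586,0.09],0],[[0,0,58.4],[0.306,0.586,0.09],0],[[0,0,58.4],[0.306,0.586,0.09],0],[[0,0,58.4],[0.306,0.586,0.09],0],[[0,0,58.4],[0.306,0.586,0.09],0],[[0,0,58.4],[0.306,0.586,0.09],0],[[0,0,58.4],[0.306,0.586,0.09],0],[[0,0,58.4],[0.306,0.586,0.09],0],[[0,0,58.4],[0.306,0.586,0.09],0],[[0,0,58.4],[0.306,0.586,0.09],0],[[0,0,58.4],[0.306,0.586,0.09],0],[[0,0,58.4],[0.306,0.586,0.09],0],[[0,0,58.4],[0.306,0.586,0.09],0],[[0,0,58.4],[0.306,0.586,0.09],0],[[0,0,58.4],[0.306,0.586,0.09],0],[[0,0,58.4],[0.306,0.586,0.09],0],[[0,0,58.4],[0.306,0.586,0.09],0]]' --grip_force 40

```text
t: 2.1
position: [0.5147, 0.1031, 0.3219]
orientation: [[0.143, 0.99, 0.001], [0.99, -0.143, -0.0], [0.0, 0.001, -1.0]]
contact_force: [0.4, -0.7, 0.0]
grip_width: 0.0854
gripper_force: 0.0
```

Emit:
play_rows --plan '[[[0,0,0],[0,0,-0.04],0],[[0,0,0],[0,0,-0.07],0],[[0,0,0],[0,0,-0.095],0],[[0,0,0],[0,0,-0.115],0],[[0,0,0],[0,0,-0.13],0],[[0,0,0],[0,0,-0.145],0],[[0,0,0],[0,0,-0.155],0],[[0,0,0],[0,0,-0.161],0],[[0,0,0],[0,0,-0.161],0],[[0,0,0],[0,0,-0.161],0]]'

```text
t: 3.1
position: [0.5155, 0.1043, 0.161]
orientation: [[0.142, 0.99, 0.001], [0.99, -0.142, 0.0], [0.0, 0.001, -1.0]]
contact_force: [0.1, 0.1, 0.2]
grip_width: 0.0852
gripper_force: 0.0
```

```bash
python3 - <<'E'
from h import *
o=[]
for n,(r,c) in(("top",(180,220)),("side",(190,250))):
    p,d,W=cam(n); o.append(cv2.resize(p[r:r+100,c:c+100],(400,400),interpolation=2))
cv2.imwrite("pics/pre.png",np.hstack(o)[:,:,::-1])
E
```

```text
(no output)
```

View pics/pre.png

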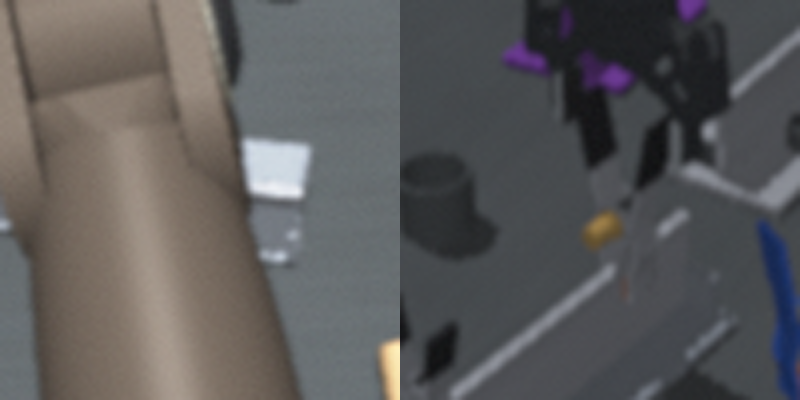

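The side view (crop at right) shows both handles between the open fingers, around (610,140), with no contact. The top view is covered by the arm. Next I close.

Emit:
play_rows --plan '[[[0,0,0],[0,0,0],60],[[0,0,0],[0,0,0],100],[[0,0,0],[0,0,0],140],[[0,0,0],[0,0,0],180],[[0,0,0],[0,0,0],255],[[0,0,0],[0,0,0],255],[[0,0,0],[0,0,0],255],[[0,0,0],[0,0,0],255],[[0,0,0],[0,0,0],255],[[0,0,0],[0,0,0],255]]' --grip_force 40

```text
t: 4.2
position: [0.5152, 0.1045, 0.1603]
orientation: [[0.141, 0.99, -0.0], [0.99, -0.141, -0.0], [-0.0, -0.0, -1.0]]
contact_force: [0.3, -0.8, -2.2]
grip_width: 0.029
gripper_force: 44.3
```

Emit:
play_rows --plan '[[[0,0,0],[0,0,0.01],255],[[0,0,0],[0,0,0.025],255],[[0,0,0],[0,0,0.045],255],[[0,0,0],[0,0,0.065],255],[[0,0,0],[0,0,0.08],255],[[0,0,0],[0,0,0.08],255],[[0,0,0],[0,0,0.08],255]]'

```text
t: 4.9
position: [0.5154, 0.1045, 0.2405]
orientation: [[0.141, 0.99, 0.001], [0.99, -0.141, 0.0], [0.0, 0.001, -1.0]]
contact_force: [-0.2, -0.0, -1.7]
grip_width: 0.0291
gripper_force: 44.3
```

```bash
python3 - <<'E'
from h import *
p,d,W=cam("side"); np.savez("side1.npz",p=p,W=W)
cv2.imwrite("pics/lift.png",cv2.resize(p[150:270,240:360],(600,600),interpolation=2)[:,:,::-1])
z=W[...,2];m=(abs(W[...,0]-.515)<.06)&(abs(W[...,1]-.105)<.05)&(z>.09)&(z<.26)
q=W[m];pp=p[m].astype(int);print(q[:,2].min())
s=(pp[:,0]-pp[:,2]>30);print("stud",q[s].mean(0),s.sum())
print(arm.state()['contact_force'],arm.state()['grip_width'])
for lo in np.arange(.1,.19,.01):
    k=(q[:,2]>lo)&(q[:,2]<lo+.01);print(lo.round(3),k.sum(),q[k].min(0).round(3)if k.any()else'',q[k].max(0).round(3)if k.any()else'')
E
```

```text
0.12763829611528812
stud [0.519028   0.12633851 0.17951312] 77
[-0.09971086 -0.92590802 -2.62887235] 0.02864591937479912
0.1 0  
0.11 0  
0.12 6 [0.492 0.09  0.128] [0.534 0.116 0.13 ]
0.13 51 [0.49  0.091 0.13 ] [0.54  0.122 0.14 ]
0.14 52 [0.491 0.086 0.14 ] [0.535 0.119 0.15 ]
0.15 41 [0.491 0.091 0.15 ] [0.54  0.121 0.159]
0.16 28 [0.491 0.092 0.161] [0.499 0.12  0.17 ]
0.17 30 [0.493 0.093 0.171] [0.507 0.117 0.18 ]
0.18 66 [0.496 0.093 0.18 ] [0.527 0.141 0.19 ]
```

View pics/lift.png

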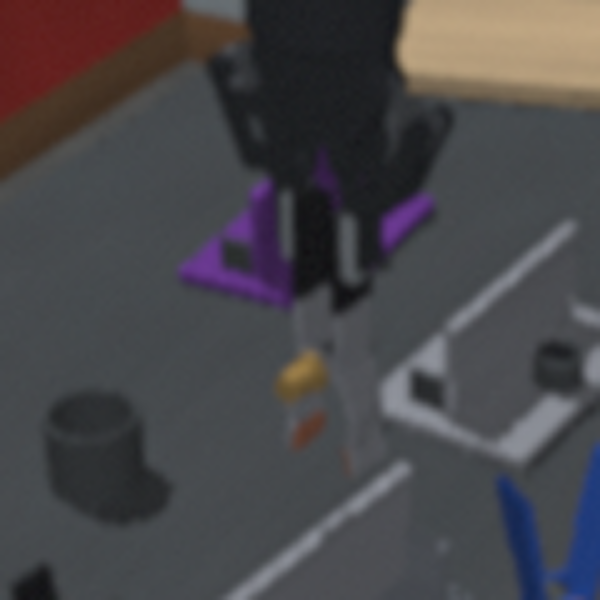

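```bash
python3 - <<'E'
from h import *
for f,zc in(("side0",.125),("side1",.195)):
    s=np.load(f+".npz");p=s['p'].astype(int);W=s['W']
    m=(abs(W[...,0]-.515)<.06)&(abs(W[...,1]-.115)<.05)&(W[...,2]>.05)&(W[...,2]<.26)
    b=m&(p[...,0]-p[...,2]>25)
    N,l,st,_=cv2.connectedComponentsWithStats(b.astype(np.uint8))
    for i in range(1,N):
        if st[i,4]>2: q=W[l==i];print(f,st[i],p[l==i].mean(0).astype(int),np.median(q,0).round(4),q.min(0).round(3),q.max(0).round(3))
E
```

```text
side0 [296 242   9  10  61] [116  96  61] [0.5171 0.1321 0.1238] [0.511 0.119 0.112] [0.526 0.142 0.13 ]
side1 [295 220  10  10  64] [114  94  60] [0.5157 0.1321 0.192 ] [0.507 0.12  0.18 ] [0.525 0.142 0.198]
side1 [299 233   6   6  20] [87 60 50] [0.5306 0.1045 0.137 ] [0.527 0.092 0.128] [0.534 0.113 0.141]
```

The clamp is held open and upright. The side view shows the stud at about (300,375) in the crop, with the jaws clear of the bar. The stud rose 68 mm for an 80 mm lift, so the tips are at z≈0.126. I carry it to above the flange.

Emit:
play_rows --plan '[[[0,0,0],[0,0,0.01],255],[[0,0,0.3],[0.002,-0.02,0.02],255],[[0,0,0.7],[0.005,-0.045,0.02],255],[[0,0,1.1],[0.008,-0.075,0.02],255],[[0,0,1.6],[0.011,-0.105,0.02],255],[[0,0,2.1],[0.015,-0.14,0.02],255],[[0,0,2.6],[0.019,-0.175,0.02],255],[[0,0,3.1],[0.023,-0.21,0.02],255],[[0,0,3.6],[0.026,-0.24,0.02],255],[[0,0,4.0],[0.029,-0.265,0.02],255],[[0,0,4.3],[0.0307,-0.278,0.02],255],[[0,0,4.3],[0.0307,-0.2824,0.01],255],[[0,0,4.3],[0.0307,-0.2824,0],255],[[0,0,4.3],[0.0307,-0.2824,0],255],[[0,0,4.3],[0.0307,-0.2824,0],255]]'

```text
t: 6.45
position: [0.5455, -0.1767, 0.2398]
orientation: [[0.065, 0.998, -0.001], [0.998, -0.065, 0.001], [0.001, -0.001, -1.0]]
contact_force: [0.6, 0.2, -1.5]
grip_width: 0.029
gripper_force: 44.3
```

```bash
python3 - <<'E'
from h import *
p,d,W=cam("side")
cv2.imwrite("pics/over.png",cv2.resize(p[130:250,285:405],(600,600),interpolation=2)[:,:,::-1])
q=p.astype(int);m=(abs(W[...,0]-.546)<.06)&(abs(W[...,1]+.17)<.06)&(W[...,2]>.09)&(W[...,2]<.26)
b=m&(q[...,0]-q[...,2]>25);N,l,st,_=cv2.connectedComponentsWithStats(b.astype(np.uint8))
print(np.nanmin(W[m][:,2]))
for i in range(1,N):
    if st[i,4]>2: k=W[l==i];print(st[i],np.median(k,0).round(4),k.min(0).round(3),k.max(0).round(3))
for lo in np.arange(.12,.19,.01):
    k=W[m&(W[...,2]>lo)&(W[...,2]<lo+.01)]
    if len(k):print(lo.round(2),k.min(0).round(3),k.max(0).round(3))
E
```

```text
0.12766952129531514
[344 152   1   3   3] [ 0.5537 -0.1928  0.2542] [ 0.553 -0.197  0.248] [ 0.555 -0.192  0.257]
[345 157   1  10  10] [ 0.5361 -0.1641  0.2402] [ 0.535 -0.166  0.226] [ 0.537 -0.162  0.255]
[337 158   2   7   7] [ 0.5609 -0.1675  0.2355] [ 0.559 -0.171  0.226] [ 0.566 -0.164  0.243]
[350 163   1   4   4] [ 0.53   -0.1882  0.2236] [ 0.528 -0.189  0.217] [ 0.53  -0.183  0.227]
[336 175   8   8  44] [ 0.5441 -0.1477  0.1907] [ 0.537 -0.176  0.16 ] [ 0.565 -0.14   0.196]
[337 187   4   5  10] [ 0.5613 -0.1726  0.1351] [ 0.559 -0.187  0.131] [ 0.564 -0.168  0.143]
0.12 [ 0.522 -0.191  0.128] [ 0.57  -0.167  0.13 ]
0.13 [ 0.52  -0.188  0.131] [ 0.567 -0.162  0.14 ]
0.14 [ 0.522 -0.191  0.14 ] [ 0.567 -0.164  0.15 ]
0.15 [ 0.522 -0.189  0.15 ] [ 0.567 -0.162  0.16 ]
0.16 [ 0.522 -0.189  0.16 ] [ 0.567 -0.162  0.17 ]
0.17 [ 0.524 -0.189  0.17 ] [ 0.533 -0.164  0.18 ]
0.18 [ 0.528 -0.192  0.18 ] [ 0.56 -0.14  0.19]
0.19 [ 0.53  -0.193  0.19 ] [ 0.559 -0.139  0.2  ]
```

View pics/over.png

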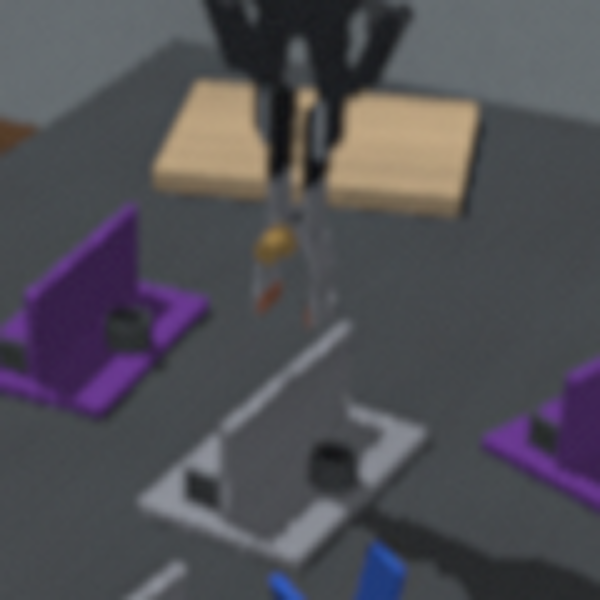

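The open jaws are at crop px (265,300) and (312,318), astride the flange line, with centre x≈0.545. The tips are at z≈0.127. I lower the clamp.

Emit:
play_rows --plan '[[[0,0,0],[0.001,-0.001,-0.01],255],[[0,0,0],[0.001,-0.001,-0.025],255],[[0,0,0],[0.001,-0.001,-0.04],255],[[0,0,0],[0.001,-0.001,-0.05],255],[[0,0,0],[0.001,-0.001,-0.06],255],[[0,0,0],[0.001,-0.001,-0.07],255],[[0,0,0],[0.001,-0.001,-0.078],255],[[0,0,0],[0.001,-0.001,-0.084],255],[[0,0,0],[0.001,-0.001,-0.084],255],[[0,0,0],[0.001,-0.001,-0.084],255]]'

```text
t: 7.5
position: [0.547, -0.179, 0.1565]
orientation: [[0.067, 0.998, 0.0], [0.998, -0.067, -0.0], [-0.0, 0.0, -1.0]]
contact_force: [-0.2, 0.1, -1.8]
grip_width: 0.0286
gripper_force: 44.3
```

No contact on the way down. I release gradually.

Emit:
play_rows --plan '[[[0,0,0],[0,0,0],160],[[0,0,0],[0,0,0],140],[[0,0,0],[0,0,0],120],[[0,0,0],[0,0,0],100],[[0,0,0],[0,0,0],80],[[0,0,0],[0,0,0],60],[[0,0,0],[0,0,0],30],[[0,0,0],[0,0,0],0],[[0,0,0],[0,0,0],0],[[0,0,0],[0,0,0],0],[[0,0,0],[0,0,0],0]]'

```text
t: 8.6
position: [0.5469, -0.1789, 0.1564]
orientation: [[0.067, 0.998, 0.0], [0.998, -0.067, -0.0], [-0.0, 0.0, -1.0]]
contact_force: [-0.1, -0.2, -0.1]
grip_width: 0.0855
gripper_force: 0.0
```

Emit:
play_rows --plan '[[[0,0,0],[0,0,0.01],0],[[0,0,0],[0,0,0.03],0],[[0,0,0],[0,0,0.06],0],[[0,0,0],[0,0,0.1],0],[[0,0,0],[0,0,0.14],0],[[0,0,0],[-0.04,0,0.15],0],[[0,0,0],[-0.08,0,0.15],0],[[0,0,0],[-0.12,0,0.15],0],[[0,0,0],[-0.16,0,0.15],0],[[0,0,0],[-0.2,0,0.15],0],[[0,0,0],[-0.2,0,0.15],0],[[0,0,0],[-0.2,0,0.15],0]]'

```text
t: 9.8
position: [0.3464, -0.179, 0.3076]
orientation: [[0.068, 0.998, 0.003], [0.998, -0.068, -0.001], [-0.001, 0.003, -1.0]]
contact_force: [0.5, -0.3, -0.1]
grip_width: 0.0854
gripper_force: 0.0
```

```bash
python3 - <<'E'
from h import *
o=[]
for n,(r,c) in(("top",(165,310)),("side",(150,285))):
    p,d,W=cam(n); o.append(cv2.resize(p[r:r+100,c:c+100],(400,400),interpolation=2))
    z=W[...,2];m=(abs(W[...,0]-.546)<.05)&(abs(W[...,1]+.178)<.05)&(z>.085)&(z<.24)
    k=W[m];print(n,"zmax",np.percentile(k[:,2],[98,100]),len(k))
    for lo in(.1,.13,.16,.17,.18):
        a=k[(k[:,2]>lo)&(k[:,2]<lo+.01)]
        if len(a):print(lo,a.min(0).round(3),a.max(0).round(3))
    q=p.astype(int);b=m&(q[...,0]-q[...,2]>30);print("stud",np.median(W[b],0))
cv2.imwrite("pics/end.png",np.hstack(o)[:,:,::-1])
E
```

```text
top zmax [0.19717977 0.19845289] 296
0.1 [ 0.531 -0.19   0.101] [ 0.561 -0.166  0.11 ]
0.13 [ 0.531 -0.192  0.13 ] [ 0.564 -0.165  0.14 ]
0.16 [ 0.523 -0.193  0.161] [ 0.569 -0.164  0.17 ]
0.17 [ 0.523 -0.192  0.17 ] [ 0.57  -0.167  0.179]
0.18 [ 0.52  -0.193  0.18 ] [ 0.573 -0.163  0.189]
stud [ 0.54677438 -0.15359053  0.11933869]
side zmax [0.19676849 0.19829316] 377
0.1 [ 0.531 -0.188  0.1  ] [ 0.553 -0.144  0.109]
0.13 [ 0.526 -0.195  0.13 ] [ 0.57  -0.166  0.139]
0.16 [ 0.52  -0.195  0.16 ] [ 0.574 -0.163  0.17 ]
0.17 [ 0.518 -0.195  0.17 ] [ 0.574 -0.163  0.18 ]
0.18 [ 0.516 -0.194  0.181] [ 0.579 -0.161  0.19 ]
stud [ 0.54558705 -0.14787981  0.11960999]
```

View pics/end.png

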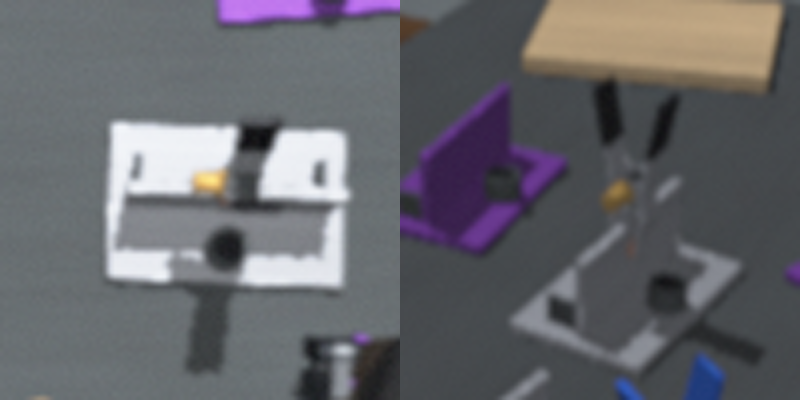

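The clamp stands upright on the grey flange, closed, at top crop (250,170) and side crop (630,180). It is within 1–2 mm of the middle. The handle tops are at z≈0.198, so the jaws reach about 26 mm below the edge, and the arm is clear.

```bash
python3 -c "
from workcell import arm
print(arm.finish_job())"
```

```text
the job is handed in; nothing more can be done
None
```

The earth clamp is clipped upright on the grey flange, within about 2 mm of its middle with the jaws about 26 mm down over the edge; I never went near the small clip, and the job is handed in (no verdict was returned).

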